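Zero the moisture analyser, shut its hood and start it

ROBOT

A 6-joint arm with a two-finger parallel gripper is mounted at the origin on the work surface. World frame = base frame: x ahead of the robot, y to its left, z up, the work surface at z = 0. Lengths are in m, angles in degrees, forces in N, time in s.
With the tool pointing down it reaches from about 0.25 to 0.725 m from the base axis. Payload 9.7 kg.
Tool frame: the origin (TCP) lies midway between the tips of the shut fingers; the grasp point (between the pads) lies 19 mm behind it; x points along the fingers, y is the direction in which the jaws open and shut, and the axes are right-handed (so a half turn about x gives the same grasp; the last joint's range is limited). The gripper opens to 85 mm and grips with 20 to 120 N. Pads are 22 mm wide; open, the fingers measure 114 mm over their backs; the gripper's body (76 mm by 85 mm) begins 54 mm behind the grasp point. The pads swing forward as they close: fully open they stand 13 mm farther back than shut.
Start: joints at [74.599, 4.979, 10.078, 95.1, 0, 90], TCP at [0.146, 0.53, 0.231] pointing down, gripper open.
Joint ranges: [-179.16, 179.16], [-48.56, 103.87], [-65.8, 70.77], [-126.05, 130.52], [-82.76, 87.17], [-180, 180]. Speed limits (degrees/s): [127.2, 127.2, 147.25, 180, 180, 180].

INTERFACE

Orientations are given as [roll, pitch, yaw] about the fixed x, y, z axes, in that order (R = Rz(yaw) Ry(pitch) Rx(roll)).
In Python, from workcell import bot, cams gives the robot as it stands.
- The arm moves only by the tool apply_moves, never from a script. Its argument "commands" is a list of rows, each a list of 5 numbers: the shift along the tool's x, y, z in m, then the turn about the tool's x in rad, then the opening, from -1 (shut) to 1 (fully open). In form: [[tx, ty, tz, roll, hand], ...]. A call has 1 to 12 rows; each row is the pose to reach, as a shift and turn from the pose measured when the call began, along the tool's axes at that moment; what a row does not reach only later rows make up. A row lasts 1/10 s, in which the tool goes at most 50 mm and 8.59 degrees, less where a joint would pass 70% of its speed; a pose out of reach is approached as far as the arm can. A call with a gripper value outside its range is refused whole. The fingers move at their own pace and stop on an object; "newtons" is the grip in N (left out, the last holds). Time passes only in rows, so rows that repeat a pose let the fingers close. It gives the time, the measured TCP pose, the force and the opening at its end, in the units of the state.
- bot.get_obs(): the state, without advancing time (a new reading comes with each control period).
- cams.camera(name): name is "side" or "top"; returns a dict with "frame" (480x640x3 uint8, blue, green, red), "depth" (480x640 float32, m along the optical axis (not along the pixel's ray), 0 where there is no reading), "camera_matrix" (3x3 intrinsics, pixels), "R" (3x3) and "t" (3): a world point X has camera coordinates R X + t. Camera axes: x right, y down, z forward; pixel columns grow to the right and rows downward; lengths in m; the calibration is good to about 2 mm. A picture is of the moment at which its call begins.
- bot.job_done(): hands the job in, once; it reports no verdict.
Trained networks look in the newest picture that a camera, given by its name, has taken for a name from the list of things; names that differ only in an ending like _2 or _b are one class to them, and where a whole thing is asked for, a point or a joint stands for the part that bears it (a point fixed in the world has none). Each returns a list of dicts, best first, with "confidence" (0 to 1); they miss things now and then, are a little off and sometimes report something else, mostly with a low value. They report only what shows in the picture. A call takes as long as a camera call. They do not tell look-alikes from the thing itself.
- cams.spot_in(name, camera): "rect" ([left, top, right, bottom] in pixels, round what is visible of it).
The state is a dict: "time": time; "q": joint angles; "qd": joint speeds; "joint_efforts": joint torques, N m; "ee_pos": TCP position; "tcp_rot": TCP orientation; "wrist_force": force on the tool from outside, world axes, zero at the start; "torque": the same for the moment, N m; "opening": finger opening in m.
Only numpy, scipy, OpenCV 4.12 (cv2) and the standard library are available. Lean on these libraries where they do the work, as an engineer would, in place of code of your own. Each camera call takes 0.05 s, during which the arm holds its last target. There are 200 camera calls.

TASK

Start a run on the moisture analyser: while the hood is still open press the round zero key all the way down, then push the hood down until it is fully shut, and only then press the long start key all the way down. Let each key come back up, do not press the square key or any key out of turn, and do not lift the hood. Nothing is to be picked up: leave the jar, bowl, weight and spoon as they stand.

Things in the scene. Friction and masses are not known exactly. Their poses are not given: they have to be found in the camera images.
- machine: white moisture analyser fixed on the bench, 360 mm deep (x), 240 wide (y); origin: centre of its underside; x to its back, y to its left from the robot, z up. Deck 55 mm high. A row of three white keys (round, long, square; order varies) lies 140 mm before the origin, 78 mm apart, on a black strip; behind it a flat display, the hinged hood and a 113 mm high block
- zero_key (a joint): travel of the zero key (round, 28 mm across): 0 = up, grows as it is pushed straight down, 0.006 m = fully down; spring, 1.5 N to start moving it and 5 N to hold it fully down; it springs back up
- zero_key_top (a point): centre of the top of the zero key (round, 28 mm across); it moves with the key (71 mm above the bench when up); axes as machine's. It stands 16 mm proud of the black strip, the thin dark frame around its foot 4 mm
- start_key (a joint): travel of the start key (long bar, 56 mm wide across the machine, 24 mm deep): 0 = up, grows as it is pushed straight down, 0.006 m = fully down; spring, 1.5 N to start moving it and 5 N to hold it fully down; it springs back up
- start_key_top (a point): centre of the top of the start key (long bar, 56 mm wide across the machine, 24 mm deep); it moves with the key (71 mm above the bench when up); axes as machine's. It stands 16 mm proud of the black strip, the thin dark frame around its foot 4 mm
- menu_key (a joint): travel of the menu key (square, 28 by 28 mm), not part of this job: 0 = up, grows as it is pushed straight down, 0.006 m = fully down; spring, 1.5 N to start moving it and 5 N to hold it fully down; it springs back up
- menu_key_top (a point): centre of the top of the menu key (square, 28 by 28 mm), not part of this job; it moves with the key (71 mm above the bench when up); axes as machine's. It stands 16 mm proud of the black strip, the thin dark frame around its foot 4 mm
- hood (a joint): angle of the hood: 0 = shut, lying level on the deck; grows as its front edge rises, at most 1.0 rad; starts between 0.35 and 0.7 rad. Its stiff hinge keeps it where it is left; a push of 2 to 6 N down on its top near the front moves it, against a firm stop at 0
- hood_hinge (a point): centre of the hood's hinge line, fixed on the machine at 57 mm height, 130 mm behind the machine's origin; the hinge line runs along the machine's y, axes as machine's
- hood_pad (a point): point on top of the hood to push on: centre line, 25 mm behind the front edge. Turns with the hood: x along its top to the hinge, z out of its top. Hood: white shell, flat on top, 165 mm from hinge to front, 212 wide, 50 tall; in its frame the point lies 140 mm forward of and 50 mm above the hinge. Hood shut: 107 mm above the bench, 130 mm behind the key row
- jar: closed glass jar, 56 mm diameter, 85 mm tall, loose on the bench to the machine's left; origin: centre of its underside
- cup: white ceramic bowl, 68 mm diameter, 50 mm tall, loose on the bench left of the keys; origin: centre of its underside
- weight: steel test weight with a knob, 34 mm diameter, 48 mm tall, loose on the bench right of the keys; origin: centre of its underside
- spoon: steel spoon, 180 mm long, loose on the bench to the machine's right; origin under its middle, lying along its x axis
Things that resemble listed ones, but are neither listed nor needed, are in the scene too. Several things have the shape of the weight; the one meant has the colours described above.

How it is judged (in metres and radians):
On the way, in this order (a step that is already met when the one before it is completed fails the run):
1. the round zero key is pressed down while the hood is open (value of joint zero_key above 0.0045 m and value of joint hood above 0.15 rad), for 0.1 s.
2. the hood is pushed fully shut (value of joint hood below 0.03 rad), for 0.2 s.
3. the long start key is pressed down with the hood shut (value of joint start_key above 0.0045 m and value of joint hood below 0.03 rad), for 0.1 s.
At the end, for the whole second after the job is handed in: the hood is shut (under 0.03 rad), all keys are back up (within 1.5 mm), and the jar, bowl, weight and spoon rest within 20 mm of where they stood (value of joint hood below 0.03 rad and value of joint each of zero_key, start_key, menu_key below 0.0015 m and distance of each of jar, cup, weight, spoon from where it was at the start of the episode below 0.02 m and linear speed of each of jar, cup, weight, spoon below 0.02 m/s); the robot touches nothing.
It fails at once if the square menu key is pressed (over 3 mm) (value of joint menu_key above 0.003 m).
It fails at once if the start key is pressed (over 3 mm) before the hood is shut (value of joint start_key above 0.003 m and value of joint hood above 0.05 rad).
It fails at once if the zero key is pressed (over 3 mm) after the hood is shut (value of joint zero_key above 0.003 m and value of joint hood below 0.03 rad).
It fails at once if the hood is lifted farther open (over 0.75 rad) (value of joint hood above 0.75 rad).
It fails at once if the jar, bowl, weight or spoon is shifted or lifted by more than 20 mm, or tipped over (distance of any of jar, cup, weight, spoon from where it was at the start of the episode above 0.02 m or angle between any of jar, cup, weight's own z axis and vertical above 0.4 rad).
It also fails if it takes over 58 s, if anything falls off the work surface, if the arm or the gripper's body presses on something with over 40 N, if the wrist force passes 120 N, or if a joint passes its speed limit or range.

## Working session

There is one attempt and no reset: what is moved stays moved. The work goes in short steps, Python scripts to look and compute and a tool call to move; the robot and the scene stay as the last step left them, time stands still between calls to the robot, and variables do not carry over. Pictures are saved under pics/ and viewed, about 8 in all and at most 12, crops included, and the job is handed in when it is done.

Besides the shell and the picture viewer there is one more tool, called after "Call:" as name([rows], argument=value, ...), one row to a line, values as JSON. apply_moves: Moves the arm, as the interface text tells. Its arguments: {"type":"object","properties":{"commands":{"type":"array"},"newtons":{"type":"number"}},"required":["commands"]}

```bash
mkdir -p pics; ls; python3 - <<'E'
from workcell import bot,cams
import cv2,numpy as np
o=bot.get_obs();print({k:np.round(v,3) for k,v in o.items()})
for c in("top","side"):
    d=cams.camera(c);cv2.imwrite(f"pics/{c}0.png",d["frame"])
    np.savez(f"{c}0.npz",**d)
    print(c,np.round(d["R"],3).tolist(),np.round(d["t"],3),np.round(d["camera_matrix"],1).tolist())
    for n in("zero_key","start_key","menu_key","hood","machine"):
        print(n,[(np.round(r["rect"]).tolist(),round(r["confidence"],2)) for r in cams.spot_in(n,c)][:3])
E
```

```text
pics
{'time': np.float64(0.0), 'q': array([74.599,  5.011, 10.034, 95.099,  0.   , 90.   ]), 'qd': array([0.04 , 0.069, 0.1  , 0.058, 0.094, 0.014]), 'joint_efforts': array([-1.0000e-03, -5.2039e+01,  4.6481e+01,  1.6000e-02, -0.0000e+00,
        0.0000e+00]), 'ee_pos': array([0.146, 0.53 , 0.231]), 'tcp_rot': array([ -90.162,   89.923, -105.563]), 'wrist_force': array([ 1.004, -1.004, -0.285]), 'torque': array([-0.007,  0.007, -0.024]), 'opening': np.float64(0.085)}
top [[-0.022, -1.0, 0.011], [-0.995, 0.021, -0.102], [0.102, -0.013, -0.995]] [0.025 0.585 0.764] [[450.7, 0.0, 315.9], [0.0, 450.7, 239.1], [0.0, 0.0, 1.0]]
zero_key [([289.0, 309.0, 308.0, 329.0], 0.75)]
start_key [([368.0, 285.0, 406.0, 305.0], 0.8)]
menu_key [([334.0, 298.0, 354.0, 321.0], 0.78), ([368.0, 284.0, 408.0, 306.0], 0.42)]
hood [([240.0, 131.0, 393.0, 255.0], 0.69), ([367.0, 286.0, 404.0, 307.0], 0.4)]
machine [([228.0, 102.0, 414.0, 349.0], 0.86), ([331.0, 298.0, 354.0, 319.0], 0.4)]
side [[-0.803, -0.596, 0.012], [-0.466, 0.616, -0.635], [0.371, -0.516, -0.772]] [0.474 0.333 0.804] [[518.4, 0.0, 316.8], [0.0, 518.4, 236.3], [0.0, 0.0, 1.0]]
zero_key [([359.0, 292.0, 373.0, 311.0], 0.64)]
start_key [([385.0, 220.0, 407.0, 252.0], 0.83)]
menu_key []
hood [([221.0, 168.0, 346.0, 271.0], 0.83)]
machine [([197.0, 160.0, 422.0, 345.0], 0.76)]
```

View pics/top0.png

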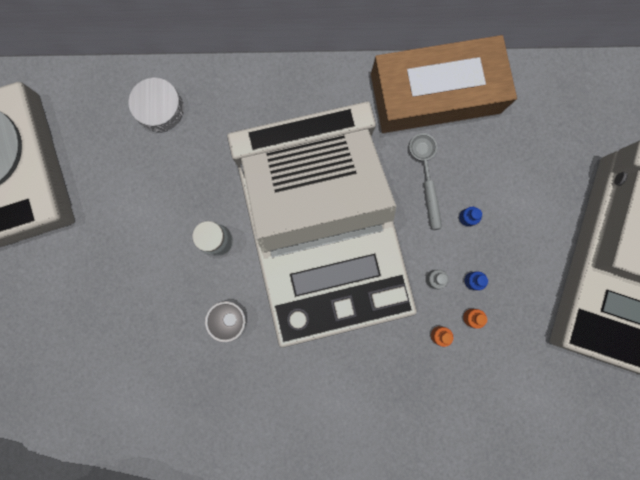

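View pics/side0.png

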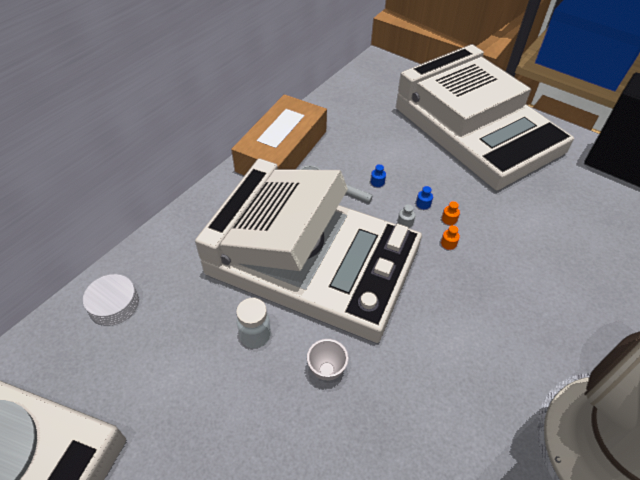

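```bash
cat > h.py <<'E'
import numpy as np
def world(d,u,v,z=None):
    K=d["camera_matrix"];R=d["R"];t=d["t"]
    r=np.linalg.inv(K)@np.array([u,v,1.])
    if z is None:
        p=d["depth"][int(v)-2:int(v)+3,int(u)-2:int(u)+3]; s=np.median(p[p>0])
    else:
        c=-R.T@t; s=(z-c[2])/(R.T@r)[2]
    return R.T@(r*s-t)
E
python3 - <<'E'
from h import *
for c,P in(("top",dict(zero=(298.5,319),menu=(344,309),start=(387,295))),("side",dict(zero=(366,301),start=(396,236)))):
    d=np.load(c+"0.npz")
    for n,(u,v) in P.items(): print(c,n,world(d,u,v).round(4),world(d,u,v,.071).round(4))
d=np.load("top0.npz")
# hood samples
for u,v in [(260,240),(300,230),(350,222),(375,215),(310,200),(310,170),(310,150),(340,180),(330,240)]: print(u,v,world(d,u,v).round(4))
E
```

```text
top zero [0.4499 0.0447 0.0705] [0.45   0.0447 0.071 ]
top menu [ 0.4644 -0.0304  0.0703] [ 0.4645 -0.0304  0.071 ]
top start [ 0.4857 -0.1022  0.0702] [ 0.4857 -0.102   0.071 ]
side zero [0.4477 0.0512 0.07  ] [0.4474 0.0517 0.071 ]
side start [ 0.4813 -0.1041  0.0705] [ 0.4811 -0.1037  0.071 ]
260 240 [0.5728 0.0971 0.1549]
300 230 [0.5862 0.0376 0.1571]
350 222 [ 0.5981 -0.0378  0.1462]
375 215 [ 0.6075 -0.0755  0.1489]
310 200 [0.6327 0.0218 0.1476]
310 170 [0.6837 0.0208 0.1292]
310 150 [0.7203 0.02   0.1144]
340 180 [ 0.6644 -0.0249  0.1397]
330 240 [ 0.5804 -0.0109  0.0563]
```

Top view: round key at (298,319), square at (344,309), long bar at (389,297). The bowl and jar stand left of the machine, and the grey weight and spoon right. The side view agrees, with the hood about 0.37 rad open. Next I work out the first shift in tool axes.

```bash
cat >> h.py <<'E'
from scipy.spatial.transform import Rotation as Ro
def shift(o,target):
    R=Ro.from_euler("xyz",o["tcp_rot"],degrees=True).as_matrix()
    return (R.T@(np.array(target)-o["ee_pos"])).round(4), R.round(3).tolist()
E
python3 - <<'E'
from h import *
from workcell import bot
o=bot.get_obs()
print(shift(o,(.450,.046,.20)))
d=np.load("top0.npz")
import cv2
# white blobs in strip
g=d["frame"].min(2); m=(g>150).astype(np.uint8)
for (u,v) in((298,319),(344,309),(389,297)):
    n,l,s,c=cv2.connectedComponentsWithStats(m,connectivity=4); k=l[v,u]; print(k,s[k],c[k],world(d,*c[k],.071).round(4) if k else 0)
# hood plane
ps=np.array([world(d,u,v) for u in range(275,360,8) for v in range(195,206,5)]+[world(d,u,v) for u in range(280,350,8) for v in range(150,190,5)])
A=np.c_[ps[:,:2],np.ones(len(ps))];k=np.linalg.lstsq(A,ps[:,2],rcond=None)[0];print(k,np.arctan(np.hypot(k[0],k[1])),np.degrees(np.arctan2(-k[1],-k[0])))
E
```

```text
(array([ 0.0313, -0.3861,  0.4216]), [[0.0, 0.266, 0.964], [-0.0, 0.964, -0.266], [-1.0, -0.0, 0.0]])
18 [290 312  16  16 200] [297.545 319.46 ] [0.4493 0.0463 0.071 ]
15 [335 299  18  19 254] [343.59055118 307.98425197] [ 0.4661 -0.0297  0.071 ]
14 [373 287  34  20 437] [389.3409611  296.79633867] [ 0.4826 -0.1058  0.071 ]
[-0.37876678 -0.08181919  0.38935263] 0.3696869827763353 12.18943739555123
```

Call:
apply_moves([
  [0.03, -0.387, 0.421, 0, -1],
  [0.03, -0.387, 0.421, 0, -1],
  [0.03, -0.387, 0.421, 0, -1],
  [0.03, -0.387, 0.421, 0, -1],
  [0.03, -0.387, 0.421, 0, -1],
  [0.03, -0.387, 0.421, 0, -1],
  [0.03, -0.387, 0.421, 0, -1],
  [0.03, -0.387, 0.421, 0, -1],
  [0.03, -0.387, 0.421, 0, -1],
  [0.03, -0.387, 0.421, 0, -1],
  [0.03, -0.387, 0.421, 0, -1],
  [0.03, -0.387, 0.421, 0, -1],
])

```text
time: 1.8
ee_pos: [0.4504, 0.0422, 0.201]
tcp_rot: [-50.6, 90.0, -66.1]
wrist_force: [-0.4, 1.3, -0.5]
opening: -0.0001
```

```bash
python3 - <<'E'
from h import *
from workcell import bot
o=bot.get_obs()
print(o["time"],o["q"].round(1),o["ee_pos"],o["tcp_rot"],o["opening"],o["wrist_force"])
print(shift(o,(.449,.046,.085)))
E
```

```text
1.8 [ 5.4 -8.9 -6.8 92.1 -0.  20.9] [0.45038464 0.04215829 0.20095683] [-50.5677482   89.96929541 -66.13226114] -8.953732125885235e-05 [-0.42539686  1.34116751 -0.47235647]
(array([ 0.116 ,  0.0034, -0.0024]), [[0.0, 0.268, 0.963], [-0.0, 0.963, -0.268], [-1.0, -0.0, 0.0]])
```

Call:
apply_moves([
  [0.05, 0.003, -0.002, 0, -1],
  [0.09, 0.003, -0.002, 0, -1],
  [0.115, 0.003, -0.002, 0, -1],
  [0.124, 0.003, -0.002, 0, -1],
  [0.128, 0.003, -0.002, 0, -1],
  [0.132, 0.003, -0.002, 0, -1],
  [0.132, 0.003, -0.002, 0, -1],
])

```text
time: 2.5
ee_pos: [0.45, 0.0457, 0.0701]
tcp_rot: [5.8, 89.9, -9.8]
wrist_force: [0.2, -0.2, 1.9]
opening: -0.0004
```

```bash
python3 - <<'E'
from h import *
from workcell import bot,cams
import cv2
o=bot.get_obs()
print(o["ee_pos"],o["wrist_force"])
d=cams.camera("side");cv2.imwrite("pics/s1.png",cv2.resize(d["frame"][150:370,190:450],None,fx=2.5,fy=2.5))
E
```

```text
[0.45002802 0.04566204 0.07008909] [ 0.15837184 -0.1993103   1.85087327]
```

View pics/s1.png

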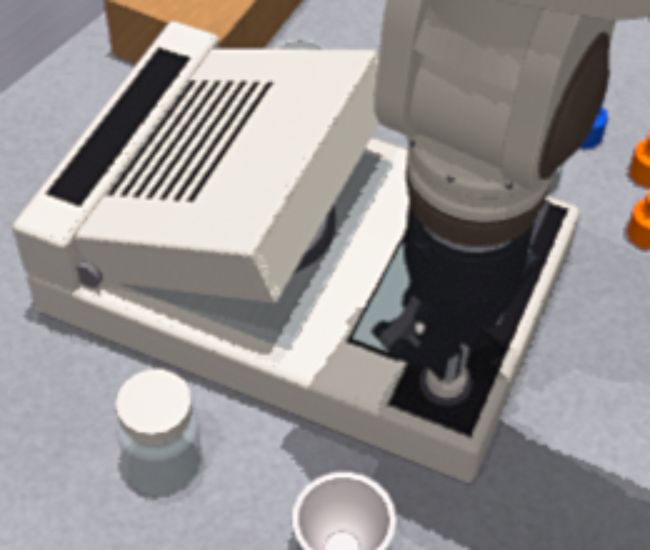

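The closed fingers stand on the round key at crop (448,380), with first contact at about 1.9 N. I press it fully down and hold.

Call:
apply_moves([
  [0.003, 0, 0, 0, -1],
  [0.006, 0, 0, 0, -1],
  [0.007, 0, 0, 0, -1],
  [0.007, 0, 0, 0, -1],
  [0.007, 0, 0, 0, -1],
])

```text
time: 3.05
ee_pos: [0.4507, 0.0458, 0.0649]
tcp_rot: [15.7, 89.7, 0.1]
wrist_force: [-3.7, -0.2, 13.9]
opening: 0.0002
```

Call:
apply_moves([
  [0.007, 0, 0, 0, -1],
  [-0.01, 0, 0, 0, -1],
  [-0.05, 0, 0, 0, -1],
  [-0.1, 0, 0, 0, -1],
  [-0.13, 0.0, 0.0, 0, -1],
  [-0.13, 0.0, 0.03, 0, -1],
  [-0.13, 0.005, 0.08, 0, -1],
  [-0.13, 0.005, 0.13, 0, -1],
  [-0.13, 0.005, 0.175, 0, -1],
  [-0.13, 0.005, 0.175, 0, -1],
  [-0.13, 0.005, 0.175, 0, -1],
])

```text
time: 4.15
ee_pos: [0.6203, 0.0034, 0.1937]
tcp_rot: [18.4, 89.9, 2.9]
wrist_force: [-0.0, 0.5, 0.5]
opening: -0.0002
```

```bash
python3 - <<'E'
from h import *
from workcell import bot,cams
import cv2
o=bot.get_obs()
print(o["ee_pos"],o["wrist_force"],shift(o,(.6206,.0034,.107)))
d=cams.camera("side");cv2.imwrite("pics/s2.png",cv2.resize(d["frame"][150:370,190:450],None,fx=2.5,fy=2.5))
E
```

```text
[0.62033672 0.00339235 0.19372915] [-0.02446131  0.45507978  0.46806208] (array([0.0867, 0.    , 0.0001]), [[0.001, 0.269, 0.963], [0.0, 0.963, -0.269], [-1.0, 0.0, 0.001]])
```

View pics/s2.png

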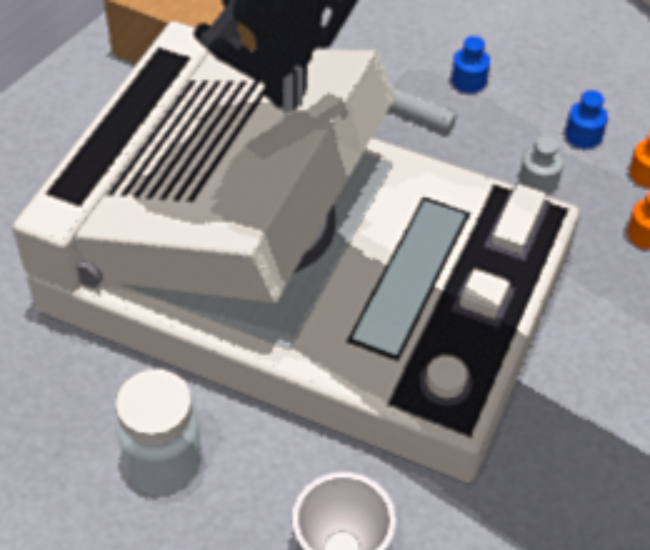

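The zero key is up again and the fingers are over the hood near its front. Now I push it down, following the arc.

Call:
apply_moves([
  [0.025, 0, 0, 0, -1],
  [0.038, 0, 0, 0, -1],
  [0.046, -0.001, -0.003, 0, -1],
  [0.054, -0.003, -0.006, 0, -1],
  [0.062, -0.005, -0.009, 0, -1],
  [0.07, -0.006, -0.012, 0, -1],
  [0.076, -0.007, -0.015, 0, -1],
  [0.082, -0.009, -0.018, 0, -1],
  [0.086, -0.009, -0.018, 0, -1],
  [0.088, -0.009, -0.018, 0, -1],
  [0.088, -0.009, -0.018, 0, -1],
])

```text
time: 5.3
ee_pos: [0.6002, -0.0002, 0.1071]
tcp_rot: [16.5, 89.8, 1.0]
wrist_force: [-2.5, 0.3, 3.8]
opening: -0.0001
```

Call:
apply_moves([
  [0.002, 0, 0, 0, -1],
  [0.004, 0, 0, 0, -1],
  [0.005, 0, 0, 0, -1],
  [0.005, 0, 0, 0, -1],
])

```text
time: 5.7
ee_pos: [0.6003, -0.0001, 0.1069]
tcp_rot: [16.3, 89.6, 0.8]
wrist_force: [-15.1, -0.5, 32.6]
opening: 0.0002
```

At .107 m the force rises to 32 N, so that is the firm stop and the hood is shut. I lift off and go over the start key.

Call:
apply_moves([
  [-0.01, 0, 0, 0, -1],
  [-0.04, 0, 0, 0, -1],
  [-0.06, 0, 0, 0, -1],
  [-0.06, -0.035, -0.022, 0, -1],
  [-0.06, -0.075, -0.047, 0, -1],
  [-0.06, -0.11, -0.07, 0, -1],
  [-0.06, -0.133, -0.085, 0, -1],
  [-0.06, -0.133, -0.085, 0, -1],
  [-0.06, -0.133, -0.085, 0, -1],
])

```text
time: 6.6
ee_pos: [0.4825, -0.1058, 0.1664]
tcp_rot: [16.0, 89.6, 0.4]
wrist_force: [-0.1, 0.3, -0.1]
opening: -0.0001
```

```bash
python3 - <<'E'
from h import *
from workcell import bot,cams
import cv2
o=bot.get_obs()
print(o["ee_pos"],o["wrist_force"],shift(o,(.4828,-.106,.071)))
d=cams.camera("side");cv2.imwrite("pics/s3.png",cv2.resize(d["frame"][150:370,190:450],None,fx=2.5,fy=2.5))
d=cams.camera("top")
ps=np.array([world(d,u,v) for u in range(280,350,8) for v in range(160,205,5)])
A=np.c_[ps[:,:2],np.ones(len(ps))];k=np.linalg.lstsq(A,ps[:,2],rcond=None)[0];print(k,np.median(ps[:,2]),ps[:,2].std())
E
```

```text
[ 0.48254688 -0.10575564  0.16638747] [-0.09971866  0.26713803 -0.07575883] (array([ 0.0954, -0.0004, -0.0004]), [[0.008, 0.269, 0.963], [0.0, 0.963, -0.269], [-1.0, 0.002, 0.007]])
[-0.00046108  0.00226249  0.10729907] 0.10708214764791527 0.00035173448743507996
```

View pics/s3.png

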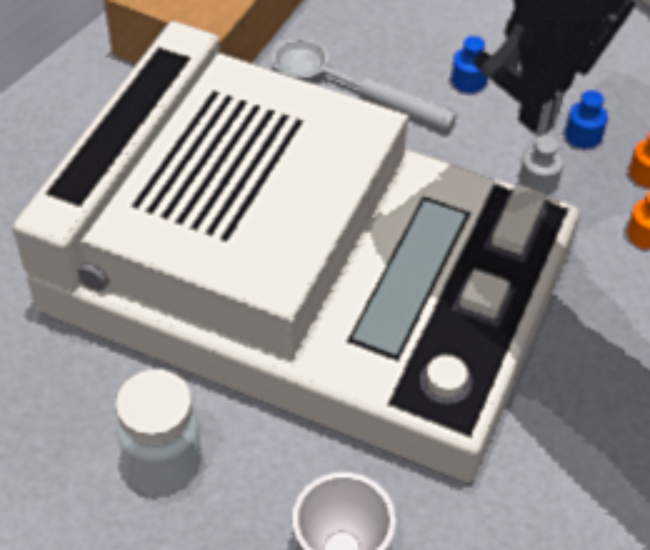

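The hood is shut: its top is level at 0.107 m (slope under 0.003) and the keys are up. Now I press the start key.

Call:
apply_moves([
  [0.05, 0, 0, 0, -1],
  [0.08, 0, 0, 0, -1],
  [0.093, 0, 0, 0, -1],
  [0.097, 0, 0, 0, -1],
  [0.1, 0, 0, 0, -1],
  [0.102, 0, 0, 0, -1],
  [0.103, 0, 0, 0, -1],
  [0.103, 0, 0, 0, -1],
  [0.103, 0, 0, 0, -1],
])

```text
time: 7.6
ee_pos: [0.4846, -0.105, 0.065]
tcp_rot: [17.1, 89.4, 1.6]
wrist_force: [-3.2, 3.3, 8.6]
opening: -0.0001
```

Call:
apply_moves([
  [0.002, 0, 0, 0, -1],
  [0.002, 0, 0, 0, -1],
  [0.002, 0, 0, 0, -1],
])

```text
time: 7.9
ee_pos: [0.4849, -0.105, 0.0649]
tcp_rot: [15.8, 89.4, 0.3]
wrist_force: [-5.6, 2.8, 11.7]
opening: 0.0002
```

Call:
apply_moves([
  [-0.01, 0, 0, 0, -1],
  [-0.05, 0, 0, 0, -1],
  [-0.1, 0, 0, 0, -1],
  [-0.15, 0, 0, 0, -1],
  [-0.15, 0, -0.05, 0, -1],
  [-0.15, 0, -0.1, 0, -1],
  [-0.15, 0, -0.1, 0, -1],
  [-0.15, 0, -0.1, 0, -1],
])

```text
time: 8.7
ee_pos: [0.387, -0.0783, 0.2155]
tcp_rot: [12.0, 89.1, -3.5]
wrist_force: [0.2, 0.2, -0.5]
opening: 0.0004
```

```bash
python3 - <<'E'
from h import *
from workcell import bot,cams
import cv2
o=bot.get_obs()
print(o["time"],o["ee_pos"],o["wrist_force"])
a=np.load("side0.npz")
d=cams.camera("side");cv2.imwrite("pics/s4.png",d["frame"])
for n,(u,v) in dict(zero=(368,299),menu=(383,266),start=(398,237)).items():
    print(n,world(d,u,v)[2].round(4),world(a,u,v)[2].round(4))
E
```

```text
8.7 [ 0.38701031 -0.07828326  0.21553769] [ 0.18413285  0.15590167 -0.4608944 ]
zero 0.0699 0.0704
menu 0.0697 0.0698
start 0.0702 0.0714
```

View pics/s4.png

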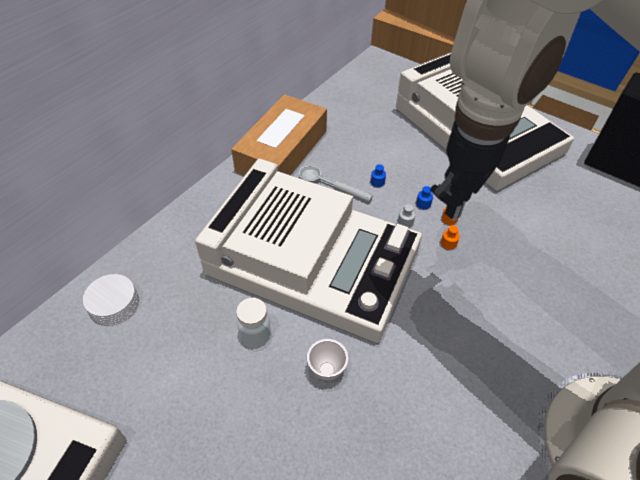

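The hood is shut (front at about (320,285)) and all three keys are up. Jar (252,317), bowl (327,359), weight (407,214) and spoon (340,185) stand where they were, and the arm is clear.

```bash
python3 -c "
from workcell import bot
print(bot.job_done())"
```

```text
the job is handed in; nothing more can be done
None
```

I carried out the run in the required order and handed the job in; no verdict is reported.

1. **Zero key:** I pressed it to its stop with the hood open at about 0.37 rad. The fingertips reached 65 mm height at 14 N.
2. **Hood:** I pushed it down to its firm stop, with a peak reading of 33 N. Depth afterwards showed its top level at 107 mm, with a slope under 0.003.
3. **Start key:** I pressed it to its stop, at 65 mm height and 12 N.

The last picture and depth check, just before hand-in at 8.7 s, showed:
- All three keys were back up, at 70 mm by depth against 71 mm nominal. The start key read 1.2 mm lower than at the start, which is close to the 1.5 mm limit. I put that down to depth noise, since the other two keys also read slightly low.
- The hood was shut, the arm was clear of everything, and the wrist force was about zero.
- The jar, bowl, weight and spoon looked unmoved in the picture. I did not measure their positions separately.

No check failed.

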